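# Run the slide board out to the mark and hold it

## Robot

A 6-joint arm with a two-finger parallel gripper is mounted at the origin on the work surface. World frame = base frame: x ahead of the robot, y to its left, z up, the work surface at z = 0. Lengths are in mm, angles in rad, forces in N, time in s.
With the tool pointing down it reaches from about 350 to 975 mm from the base axis. Payload 7.1 kg.
Tool frame: the origin (TCP) lies midway between the tips of the shut fingers; the grasp point (between the pads) lies 19 mm behind it (ctrl.hold_point_z is the distance from the TCP to the grasp point, in mm); x points along the fingers, y is the direction in which the jaws open and shut, and the axes are right-handed (so a half turn about x gives the same grasp; the last joint's range is limited). The gripper opens to 88 mm and grips with 3 to 60 N. Pads are 20 mm wide; open, the fingers measure 115 mm over their backs; the gripper's body (75 mm by 178 mm) begins 61 mm behind the grasp point.
Start: joints at [-1.267, 0.423, 1.63, -0, 1.089, -0.019], TCP at [198.282, -592.696, 222.675] pointing down, gripper open.
Joint ranges: [-3, 3], [-0.9, 2.11], [0.09, 2.58], [-1.31, 4.45], [0.11, 2.69], [-2.54, 2.54]. Speed limits (rad/s): [2.39, 2.39, 3.01, 3.14, 3.14, 3.14].

## Interface

Orientations are given as a rotation vector (axis times angle).
In Python, from workcell import ctrl, get_image, calibration gives the robot as it stands.
- The arm moves only by the tool move_arm, never from a script. Its argument "rows" is a list of rows, each a list of 5 numbers: the shift along the world's x, y, z in mm, then the turn about the world's z in rad, then the closure, from -1 (fully open) to 1 (shut). In form: [[tx, ty, tz, roll, jaw], ...]. A call has 1 to 12 rows; each row is the pose to reach, as a shift and turn from the pose measured when the call began; what a row does not reach only later rows make up. A row lasts 1/8 s, in which the tool goes at most 62.5 mm and 10.7 degrees, less where a joint would pass 70% of its speed; a pose out of reach is approached as far as the arm can. A call with a gripper value outside its range is refused whole. The fingers move at their own pace and stop on an object; the grip force is fixed at half the most. Time passes only in rows, so rows that repeat a pose let the fingers close. It gives the time, the measured TCP pose, the force and the opening at its end, in the units of the state.
- ctrl.get_obs(): the state, without advancing time (a new reading comes with each control period).
- get_image(name): name is "side" or "top" or "wrist"; returns the picture (384x512x3 uint8, blue, green, red); there is no depth.
- calibration(name): a dict with "fx", "fy", "cx", "cy" (pixels), "view" (4x4, takes a point from world to camera coordinates); the wrist camera has in their place "T_tool_cam" (4x4, takes a point from camera to tool coordinates, whose origin is the TCP and whose axes are the tool frame's). Camera axes: x right, y up, looking along -z (the intrinsics and any distortion apply to the point x, -y, -z); pixel columns grow to the right and rows downward; lengths in mm; the calibration is good to about 2 mm. A picture is of the moment at which its call begins: read the wrist's pose just before it. calibration takes no time and is no camera call.
- ctrl.close_job(): hands the job in, once; it reports no verdict.
The state is a dict: "t": time; "qpos": joint angles; "qvel": joint speeds; "joint_torque": joint torques, N m; "ee_pos": TCP position; "orientation": TCP orientation; "ft_force": force on the tool from outside, world axes, zero at the start; "moment": the same for the moment, N m; "width": finger opening in mm.
Only numpy, scipy, OpenCV 4.12 (cv2) and the standard library are available. Lean on these libraries where they do the work, as an engineer would, in place of code of your own. Each camera call takes 0.05 s, during which the arm holds its last target.

## Task

The dark slide board on the low bench block has two blue retainer caps standing proud: press both fully home first, before shifting the board. Then slide the board, without lifting it off the block or letting it tip, out over the drip tray until its white front edge is level with the red pointer, leaving everything else where it is. Out there it would tip by itself, so the program finishes while the gripper still holds its black post end down, the board lying flat on the block: do not let go.

Things in the scene. Friction and masses are not known exactly. Their poses are not given: they have to be found in the camera images.
- block: fixed bench block, white with aluminium top, 230 x 150 mm, its sliding surface 70 mm above the table. Origin: centre of its underside. Its +x axis is the outward direction in which the board slides (within about 0.3 rad of straight to the robot's left, world +y, so that the block's +y side is the one nearer the robot). Two guide strips 8 mm high run along its sides, leaving the board about 3 mm play each side
- block_edge (a point): middle of the block's outer top edge, over which the board is slid (115 mm along the block's +x from its centre, 70 mm above the table); same axes as the block
- board: loose dark grey slide board, 240 x 110 x 10 mm, about 0.5 kg (hidden, 0.4 to 0.63), lying on the block between its guide strips, at first with 20 to 50 mm overhang. Origin: centre of its underside; its +x points outward like the block's; its balance point lies within 5 mm of its middle. It carries the black post at its inner end, two flat glass slides in its outer half, and an aluminium clamp bar (16 x 100 mm, 6 mm high) across it at x = -20 mm with the two blue caps
- board_front (a point): middle of the top of the board's outer edge (120 mm along the board's +x, 10 mm above its underside); a 12 mm white stripe marks this edge
- board_post (a point): centre of the top of the black square post on the board's inner end: 24 x 24 mm, sides along the board's axes, 40 mm high above the board's top; its centre 100 mm inward of the board's middle. It is there for gripping, from above across either pair of sides
- cap_left (a joint): how far the left (+y) blue cap is pressed, m: 0 = 8 mm proud of the clamp bar, 0.008 = fully home on it. Starts at 0 to 0.003. Slides down against about 4 N of friction, and stays where it is left (no spring)
- cap_right (a joint): the same for the right (-y) blue cap
- cap_left_top (a point): centre of the top face of the left blue cap (24 mm across, 10 mm high, on a brass stem), 20 mm inward of the board's middle and 35 mm to its +y side; top 34 mm above the board's underside when fully proud, 26 mm when home
- cap_right_top (a point): the same for the right blue cap, 35 mm to the board's -y side
- marker: fixed stand with a steel rod and the red pointer, beside the tray on the block's +y side. Origin on the table below the pointer; axes as the block's
- mark (a point): tip of the red pointer (5 mm thick plate pointing at the board's path from the side, about 10 mm off the board's flank, 80 mm above the table, 72 to 88 mm). The board's outer edge must end level with it along the block's +x; that is 145 to 170 mm beyond the block's edge, so that the board's balance point is then 20 mm or more past the block's edge. Axes as the block's
- tray: fixed open steel drip tray 190 x 135 x 30 mm on the table under the board's path. Origin: centre of its underside
- amber_bottle: bystander: amber bottle 60 mm across, 130 mm high; origin under its centre
- stain_jar: bystander: jar 64 mm across, 80 mm high; origin under its centre
- slide_box: bystander: green and white slide box 90 x 100 x 35 mm; origin under its centre
- brush: bystander: small brush 160 mm long lying on the table on the near (+y) side of the block; origin under its middle
- pink_cassette: bystander: pink cassette with wax block 40 x 28 x 16 mm, on the far (-y) side of the block; origin under its centre
- yellow_cassette: bystander: yellow cassette with wax block 40 x 28 x 16 mm, on the far (-y) side of the block; origin under its centre
- beaker: bystander: clear beaker 70 mm across, 90 mm high; origin under its centre
Mind the look-alikes: they are no part of the job. Of the things that look like the marker, the largest one is meant. Of the things that look like the tray, the smaller one is meant.

How it is judged:
By the outcome, as a careful person would: the job done as asked, in the order asked, and still so for the second after the job is handed in, while the arm keeps its last pose, push and grip.
It also fails if it takes over 45 s, if anything falls off the work surface, if the arm or the gripper's body presses on something with over 40 N, if the wrist force passes 120 N, or if a joint passes its speed limit or range.

## Working session

There is one attempt and no reset: what is moved stays moved. The work goes in short steps, Python scripts to look and compute and a tool call to move; the robot and the scene stay as the last step left them, time stands still between calls to the robot, and variables do not carry over. Pictures are saved under pics/ and viewed, and the job is handed in when it is done.

Besides the shell and the picture viewer there is one more tool, called after ">>>" as name(argument=value, ...), one argument or row to a line, values as JSON. move_arm: Moves the arm, as the interface text tells. Its arguments: {"type":"object","properties":{"rows":{"type":"array"}},"required":["rows"]}

```bash
ls; mkdir -p pics
python3 - <<'E'
from workcell import ctrl,get_image,calibration
import cv2
o=ctrl.get_obs();print({k:o[k] for k in('t','ee_pos','orientation','width','ft_force')},ctrl.hold_point_z)
for n in('side','top','wrist'):
    cv2.imwrite(f'pics/{n}0.png',get_image(n));print(n,calibration(n))
E
```

```text
pics
{'t': 0.0, 'ee_pos': array([ 198.12140868, -592.20019828,  221.9269663 ]), 'orientation': array([ 2.04726393,  0.33488367, -2.0477084 ]), 'width': 88.14334703555609, 'ft_force': array([-0.28532187,  0.07362013,  0.53063763])} 18.700000000000003
side {'fx': 435.00520680307255, 'fy': 435.00520680307255, 'cx': 253.9140564404085, 'cy': 191.85174682872184, 'view': array([[-9.94135530e-01, -1.07271830e-01, -1.36858826e-02,
         5.61172458e+02],
       [ 5.83802499e-02, -6.38899642e-01,  7.67071701e-01,
        -1.11987954e+02],
       [-9.10290908e-02,  7.61774246e-01,  6.41415390e-01,
        -1.32493269e+03],
       [ 0.00000000e+00,  0.00000000e+00,  0.00000000e+00,
         1.00000000e+00]])}
top {'fx': 459.7504924102939, 'fy': 459.7504924102939, 'cx': 254.3260697315367, 'cy': 194.345451545058, 'view': array([[ 1.42211493e-02, -9.99743263e-01,  1.76399453e-02,
        -9.20927178e+00],
       [ 9.94587133e-01,  1.59594144e-02,  1.02672933e-01,
        -5.86090062e+02],
       [-1.02928096e-01,  1.60843355e-02,  9.94558747e-01,
        -1.62667214e+03],
       [ 0.00000000e+00,  0.00000000e+00,  0.00000000e+00,
         1.00000000e+00]])}
wrist {'fx': 318.8496312180512, 'fy': 318.8496312180512, 'cx': 254.9468307969001, 'cy': 197.03334624373002, 'T_tool_cam': array([[ 7.13430896e-04,  2.76710367e-01, -9.60953102e-01,
        -1.62665331e+02],
       [ 9.99999255e-01,  7.54001977e-04,  9.59537491e-04,
        -1.30014571e+00],
       [ 9.90074510e-04, -9.60953071e-01, -2.76709623e-01,
        -7.59539582e+01],
       [ 0.00000000e+00,  0.00000000e+00,  0.00000000e+00,
         1.00000000e+00]])}
```

View pics/side0.png

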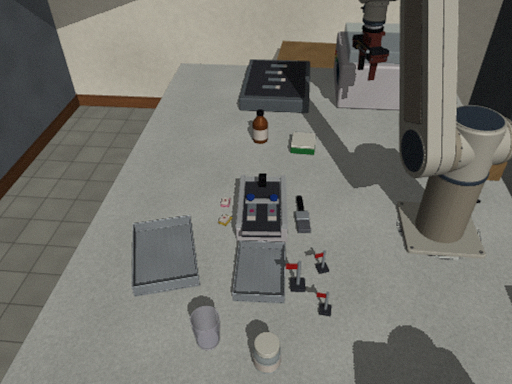

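View pics/top0.png

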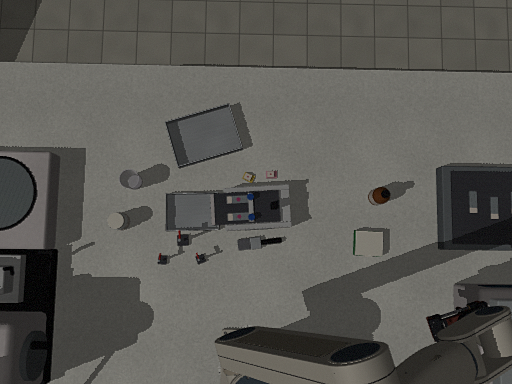

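View pics/wrist0.png

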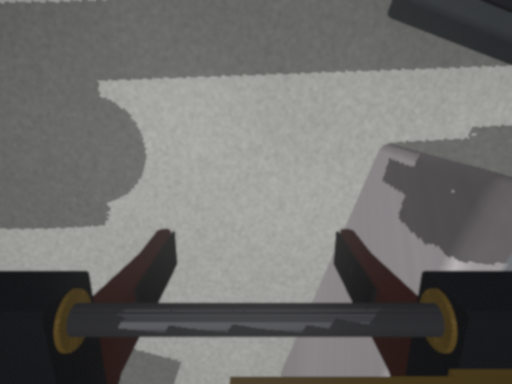

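The side view has the board at (262,205), tray (260,270), and the markers at (297,275), (321,262) and (325,302). The top view has the board at (250,207), trays at (192,211) and (205,135), and the markers at (183,238), (163,258) and (201,257). I'll enlarge these.

Run:
```python
import cv2
a=cv2.imread('pics/side0.png');b=cv2.imread('pics/top0.png')
cv2.imwrite('pics/sc.png',cv2.resize(a[165:325,215:345],None,fx=3.7,fy=3.7,interpolation=cv2.INTER_CUBIC))
cv2.imwrite('pics/tc.png',cv2.resize(b[165:275,150:300],None,fx=5.3,fy=5.3,interpolation=cv2.INTER_CUBIC))
```

```text
(no output)
```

View pics/sc.png

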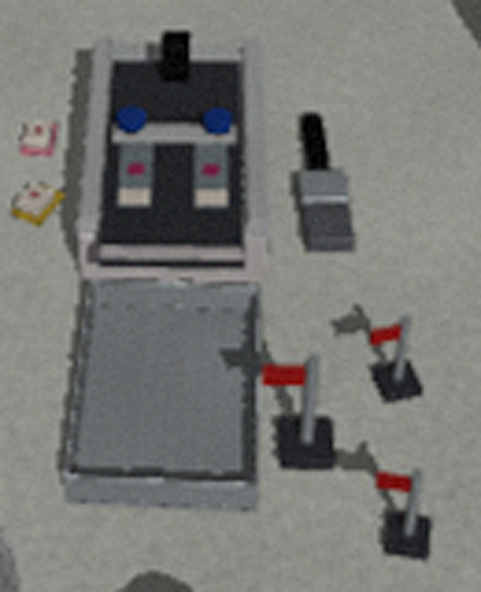

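View pics/tc.png

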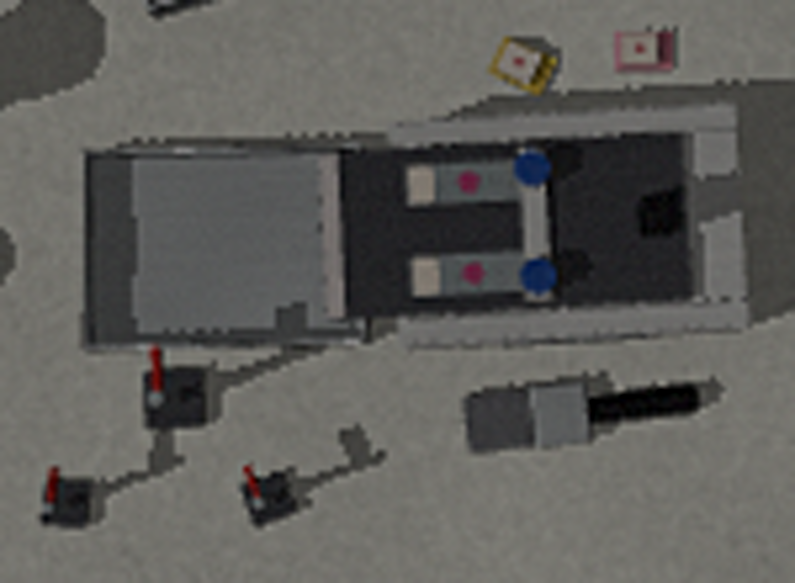

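The crop confirms it: the marker at side (297,275) / top (180,236) has the largest base, rod and flag, and it stands beside the smaller tray under the board's path. The other two are smaller look-alikes. Next I'll measure.

```bash
cat > h.py <<'E'
import numpy as np,cv2
from scipy.spatial.transform import Rotation as R
from workcell import ctrl,get_image,calibration
def cam(n,o=None):
    c=calibration(n)
    if n=='wrist':
        T=np.eye(4);T[:3,:3]=R.from_rotvec(o['orientation']).as_matrix();T[:3,3]=o['ee_pos']
        c['view']=np.linalg.inv(T@np.array(c['T_tool_cam']))
    return c
def ray(c,u,v):
    V=np.array(c['view']);d=np.array([(u-c['cx'])/c['fx'],-(v-c['cy'])/c['fy'],-1.])
    d=V[:3,:3].T@d;return -V[:3,:3].T@V[:3,3],d/np.linalg.norm(d)
def onz(c,u,v,z):
    p,d=ray(c,u,v);return p+d*(z-p[2])/d[2]
def tri(rs):
    A=sum(np.eye(3)-np.outer(d,d) for p,d in rs);b=sum((np.eye(3)-np.outer(d,d))@p for p,d in rs)
    return np.linalg.solve(A,b)
def proj(c,P):
    q=np.array(c['view'])@np.r_[P,1];return c['cx']+c['fx']*q[0]/-q[2],c['cy']-c['fy']*q[1]/-q[2]
def blobs(m,mn=3):
    n,l,s,ce=cv2.connectedComponentsWithStats(m.astype(np.uint8),connectivity=8)
    return [(tuple(np.round(ce[i],2)),int(s[i][4]),tuple(map(int,s[i][:4]))) for i in range(1,n) if s[i][4]>=mn]
def blue(i):
    i=i.astype(int);return (i[...,0]>i[...,2]+40)&(i[...,0]>i[...,1]+30)
def red(i):
    i=i.astype(int);return (i[...,2]>i[...,1]+60)&(i[...,2]>i[...,0]+60)
E
python3 - <<'E'
from h import *
o=ctrl.get_obs();M=R.from_rotvec(o['orientation']).as_matrix();print(M.round(3))
C={}
for n in('side','top'):
    i=cv2.imread(f'pics/{n}0.png');C[n]=cam(n)
    print(n,'blue',blobs(blue(i)));print('red',[b for b in blobs(red(i)) if 150<b[0][0]<340 and 160<b[0][1]<320])
    g=i.max(2)
    r=(slice(170,240),slice(235,290)) if n=='side' else (slice(185,230),slice(205,300))
    print('dark',[b for b in blobs(g[r]<25,8)])
E
```

```text
[[-0.     0.317 -0.948]
 [ 0.001 -0.948 -0.317]
 [-1.    -0.001 -0.   ]]
side blue [((np.float64(249.96), np.float64(196.67)), 46, (246, 194, 9, 7)), ((np.float64(273.42), np.float64(197.11)), 45, (270, 194, 8, 7))]
red [((np.float64(318.57), np.float64(255.11)), 28, (315, 253, 8, 5)), ((np.float64(291.11), np.float64(266.0)), 56, (286, 264, 12, 5)), ((np.float64(320.97), np.float64(294.89)), 35, (317, 293, 9, 5))]
dark [((np.float64(26.76), np.float64(10.33)), 95, (22, 4, 9, 13))]
top blue [((np.float64(249.81), np.float64(196.28)), 32, (247, 194, 7, 6)), ((np.float64(251.19), np.float64(216.69)), 32, (248, 214, 7, 6))]
red [((np.float64(179.0), np.float64(234.5)), 8, (179, 231, 1, 8)), ((np.float64(197.5), np.float64(256.5)), 4, (197, 255, 2, 4)), ((np.float64(159.0), np.float64(257.0)), 3, (159, 256, 1, 3))]
dark [((np.float64(51.03), np.float64(19.84)), 94, (47, 6, 10, 30)), ((np.float64(69.25), np.float64(19.81)), 69, (65, 15, 9, 10))]
```

Run:
```python
from h import *
s,t=cam('side'),cam('top')
for n,a,b in(('capR',(249.96,195.8),(249.81,196.28)),('capL',(273.42,196.2),(251.19,216.69)),('post?',(262,175.5),(274.25,204.3)),('pointer',(291.1,266.),(179.,234.5))):
    P=tri([ray(s,*a),ray(t,*b)]);print(n,P.round(1),onz(s,*a,100).round(1),onz(t,*b,100).round(1))
```

```text
capR [572.6  16.3 100.5] [573.3  15.6 100. ] [572.   16.3 100. ]
capL [502.5  10.5  99.4] [503.4  11.1 100. ] [501.6  10.5 100. ]
post? [544.6 -67.5 114.6] [546.7 -86.2 100. ] [545.6 -68.4 100. ]
pointer [438.4 258.7  79.8] [439.6 275.9 100. ] [437.1 255.8 100. ]
```

>>> move_arm(
  rows=[
    [282,682,78,-0.24,1],
    [282,682,78,-0.24,1],
    [282,682,78,-0.24,1],
    [282,682,78,-0.24,1],
    [282,682,78,-0.24,1],
    [282,682,78,-0.24,1],
    [282,682,78,-0.24,1],
    [282,682,78,-0.24,1],
    [282,682,78,-0.24,1],
    [282,682,78,-0.24,1],
    [282,682,78,-0.24,1],
    [282,682,78,-0.24,1],
  ],
)

```text
t: 1.65
ee_pos: [480.6, 92.0, 300.4]
orientation: [2.18, 0.093, -2.179]
ft_force: [0.5, -0.6, -0.2]
width: 0.6
```

Run:
```python
from h import *
import pickle
o=ctrl.get_obs();i=get_image('wrist');cv2.imwrite('pics/w1.png',i);pickle.dump(o,open('o1.pkl','wb'))
print(o['ee_pos'],np.abs(o['qvel']).max(),R.from_rotvec(o['orientation']).as_matrix().round(3))
print(blobs(blue(i),20),blobs(red(i),20))
```

```text
[480.57252503  91.98516582 300.36088926] 0.7925357451308543 [[ 0.     0.084 -0.996]
 [ 0.001 -0.996 -0.084]
 [-1.    -0.001 -0.   ]]
[((np.float64(332.78), np.float64(97.18)), 418, (321, 86, 24, 23)), ((np.float64(327.75), np.float64(161.02)), 366, (317, 151, 22, 21))] [((np.float64(118.19), np.float64(193.6)), 127, (115, 183, 7, 23)), ((np.float64(75.89), np.float64(240.08)), 73, (74, 233, 5, 16)), ((np.float64(172.44), np.float64(244.88)), 57, (169, 238, 8, 15))]
```

View pics/w1.png

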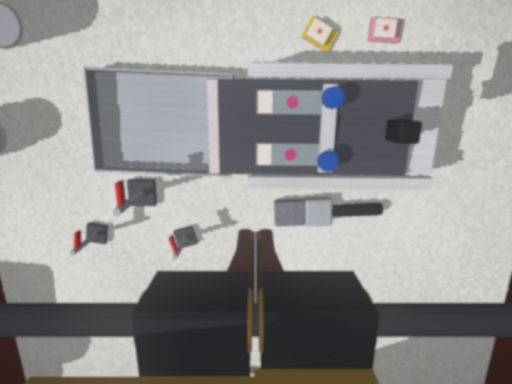

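The wrist view shows the caps at (333,97) and (328,161), the post at (404,131), the white stripe at (213,127) and the largest marker's red plate at (118,194). The arm was still settling, so I'll retake it at rest.

Run:
```python
from h import *
import pickle
for k in range(2): get_image('wrist')
o=ctrl.get_obs();i=get_image('wrist');cv2.imwrite('pics/w2.png',i);pickle.dump(o,open('o2.pkl','wb'))
print(o['t'],o['ee_pos'],np.abs(o['qvel']).max())
c=cam('wrist',o)
print(blobs(blue(i),20),blobs(red(i),100))
for b in blobs(blue(i),20): print(onz(c,*b[0],101).round(1))
# stripe: bright in cols 200-225
g=i.min(2);
for r in range(85,175,10):
    print(r,g[r,200:228].tolist())
cv2.imwrite('pics/w2c.png',cv2.resize(i[170:220,90:230],None,fx=5,fy=5,interpolation=cv2.INTER_CUBIC))
```

```text
1.8 [480.63631736  91.7603375  299.99230012] 0.05375723486232194
[((np.float64(332.91), np.float64(97.51)), 427, (321, 87, 24, 22)), ((np.float64(327.73), np.float64(161.33)), 367, (317, 151, 22, 22))] [((np.float64(117.91), np.float64(193.48)), 134, (114, 182, 8, 24))]
[571.   16.7 101. ]
[501.5  11.9 101. ]
85 [170, 169, 169, 169, 169, 172, 179, 191, 201, 204, 204, 204, 204, 204, 203, 202, 191, 159, 118, 95, 90, 90, 90, 90, 90, 90, 90, 91]
95 [170, 171, 171, 172, 171, 170, 176, 187, 198, 203, 203, 203, 203, 204, 203, 202, 192, 163, 124, 96, 89, 88, 87, 88, 87, 87, 88, 87]
105 [167, 167, 166, 167, 167, 168, 173, 188, 198, 202, 201, 201, 200, 200, 200, 200, 192, 169, 132, 101, 89, 87, 87, 87, 87, 87, 87, 86]
115 [170, 171, 170, 171, 172, 172, 177, 189, 198, 204, 205, 205, 205, 205, 205, 203, 196, 175, 140, 105, 90, 88, 87, 87, 87, 87, 87, 87]
125 [169, 169, 169, 170, 170, 170, 173, 183, 193, 198, 200, 201, 201, 203, 203, 202, 197, 179, 146, 109, 90, 88, 88, 87, 87, 86, 87, 87]
135 [174, 174, 174, 175, 174, 175, 177, 183, 193, 200, 202, 202, 202, 200, 200, 200, 199, 187, 155, 115, 92, 87, 87, 87, 87, 86, 87, 87]
145 [176, 176, 175, 175, 175, 175, 175, 180, 189, 196, 200, 201, 202, 202, 203, 203, 202, 191, 163, 123, 97, 89, 89, 89, 89, 89, 88, 88]
155 [122, 130, 149, 165, 172, 174, 174, 176, 186, 194, 201, 204, 204, 205, 205, 205, 204, 195, 170, 132, 103, 91, 90, 89, 90, 90, 89, 89]
165 [119, 119, 119, 119, 120, 120, 120, 127, 147, 176, 196, 203, 205, 205, 205, 206, 204, 197, 173, 136, 105, 92, 90, 90, 91, 90, 90, 90]
```

View pics/w2c.png

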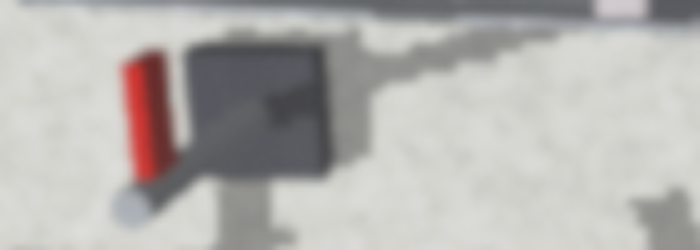

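Run:
```python
from h import *
import pickle
o=pickle.load(open('o2.pkl','rb'));i=cv2.imread('pics/w2.png');c=cam('wrist',o)
g=cv2.GaussianBlur(i.min(2),(3,3),0).astype(float)
def edge(col,r0,r1,sgn):
    d=np.diff(g[r0:r1,col])*sgn;k=d.argmax()
    w=np.clip(d[max(0,k-2):k+3],0,None);return r0+.5+max(0,k-2)+(w*np.arange(len(w))).sum()/w.sum()
for name,r0,r1,s in(('far strip inner',68,90,-1),('near strip inner',170,186,1)):
    pts=[]
    for col in range(345 if 0 else 262,400,6):
        if 300<col<345: continue
        pts.append(onz(c,col,edge(col,r0,r1,s),78)[:2])
    pts=np.array(pts);vx,vy,x0,y0=cv2.fitLine(pts.astype(np.float32),cv2.DIST_HUBER,0,.01,.01).ravel()
    if vy<0:vx,vy=-vx,-vy
    res=(pts-[x0,y0])@[-vy,vx];print(name,'yaw',np.arctan2(vy,vx)-np.pi/2,x0,y0,res.std().round(2))
u=[];
for r in range(90,165,5):
    row=g[r,200:214];d=np.diff(row);u.append(onz(c,200.5+(np.clip(d,0,None)*np.arange(13))[4:].sum()/np.clip(d,0,None)[4:].sum(),r,80)[:2])
u=np.array(u,np.float32);f=cv2.fitLine(u,cv2.DIST_HUBER,0,.01,.01).ravel();print('front mid',u.mean(0),'edge yaw',np.arctan2(f[1]*np.sign(f[0]),abs(f[0])))
print('mark',onz(c,116.4,182.3,88), onz(c,115,182.5,88),onz(c,118,182.,88))
m=(i.max(2)<40);m[:100]=0;m[160:]=0;m[:,:370]=0;m[:,430:]=0
print('post',blobs(m,20))
cv2.imwrite('pics/post.png',cv2.resize(i[105:160,370:450],None,fx=8,fy=8,interpolation=cv2.INTER_CUBIC))
```

```text
far strip inner yaw 0.07325053 591.5168 27.597338 0.54
near strip inner yaw 0.074956775 477.7297 17.863285 0.14
front mid [528.3393  153.65875] edge yaw 0.072398625
mark [452.29400775 259.14226811  88.        ] [451.8981936  260.83693428  88.        ] [452.83532177 257.20338629  88.        ]
post []
```

View pics/post.png

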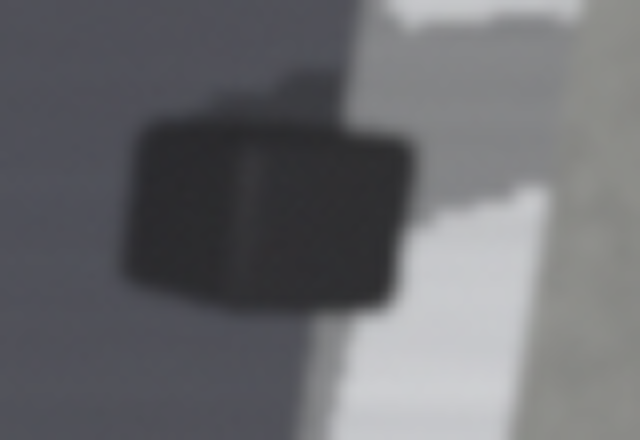

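>>> move_arm(
  rows=[
    [91.5,-75.5,-150,-0.011,1],
    [91.5,-75.5,-180,-0.011,1],
    [91.5,-75.5,-188,-0.011,1],
    [91.5,-75.5,-188,-0.011,1],
    [91.5,-75.5,-190,-0.011,1],
    [91.5,-75.5,-193,-0.011,1],
    [91.5,-75.5,-196,-0.011,1],
    [91.5,-75.5,-199,-0.011,1],
    [91.5,-75.5,-201,-0.011,1],
    [91.5,-75.5,-203,-0.011,1],
    [91.5,-75.5,-204,-0.011,1],
    [91.5,-75.5,-204,-0.011,1],
  ],
)

```text
t: 3.35
ee_pos: [571.8, 15.2, 96.3]
orientation: [2.184, 0.082, -2.184]
ft_force: [-1.8, 1.3, 9.2]
width: 0.6
```

Run:
```python
from h import *
i=get_image('side');cv2.imwrite('pics/s3.png',cv2.resize(i[140:260,210:310],None,fx=5,fy=5,interpolation=cv2.INTER_CUBIC))
o=ctrl.get_obs();print(o['ee_pos'],o['ft_force'])
```

```text
[571.78167378  15.14394598  96.29264849] [-1.89015468  2.25296646  7.93889417]
```

View pics/s3.png

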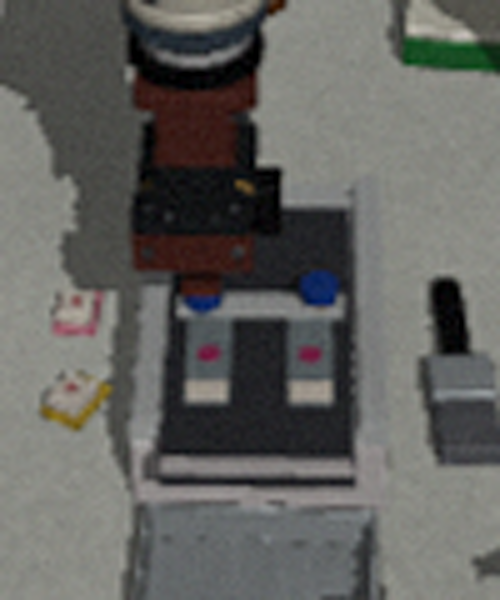

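The fingertips are on the right cap, with 8 N at z = 96.3. I'll press further to make sure it is seated.

>>> move_arm(
  rows=[
    [0,0,-1,0,1],
    [0,0,-2,0,1],
    [0,0,-2,0,1],
  ],
)

```text
t: 3.78
ee_pos: [571.9, 15.2, 96.1]
orientation: [2.184, 0.082, -2.184]
ft_force: [-7.1, 0.2, 21.9]
width: 0.5
```

The force rose to 22 N with no further travel, so the right cap is home. Next is the left cap.

>>> move_arm(
  rows=[
    [0,0,20,0,1],
    [-40,-2,22,0,1],
    [-70,-4,20,0,1],
    [-70,-4,14,0,1],
    [-70,-4,10,0,1],
    [-70,-4,7,0,1],
    [-70,-4,4,0,1],
    [-70,-4,2,0,1],
    [-70,-4,0,0,1],
    [-70,-4,-1,0,1],
    [-70,-4,-2,0,1],
    [-70,-4,-2,0,1],
  ],
)

```text
t: 5.28
ee_pos: [503.0, 11.2, 96.1]
orientation: [2.187, 0.082, -2.181]
ft_force: [-3.7, 0.6, 24.1]
width: 0.6
```

The left cap is also home (24 N at the same height, 96.1). I'll back off for a view that checks the caps and re-measures front edge to pointer.

>>> move_arm(
  rows=[
    [0,0,40,0,1],
    [0,20,100,0,1],
    [-20,80,150,0,1],
    [-33,140,180,0,1],
    [-33,180,190,0,1],
    [-33,180,190,0,1],
    [-33,180,190,0,1],
    [-33,180,190,0,1],
  ],
)

```text
t: 6.28
ee_pos: [469.6, 189.8, 284.9]
orientation: [2.185, 0.08, -2.184]
ft_force: [-0.8, 0.5, -0.9]
width: 0.3
```

Run:
```python
from h import *
import pickle
get_image('wrist')
o=ctrl.get_obs();i=get_image('wrist');cv2.imwrite('pics/w4.png',i);pickle.dump(o,open('o4.pkl','wb'))
print(o['t'],o['ee_pos'],np.abs(o['qvel']).max(),o['ft_force'])
for n in('side','top'):cv2.imwrite(f'pics/{n}4.png',get_image(n))
```

```text
6.325 [469.73302513 189.74219994 285.07387621] 0.0057996956879422246 [-0.20896648 -0.27007481 -0.55207151]
```

View pics/w4.png

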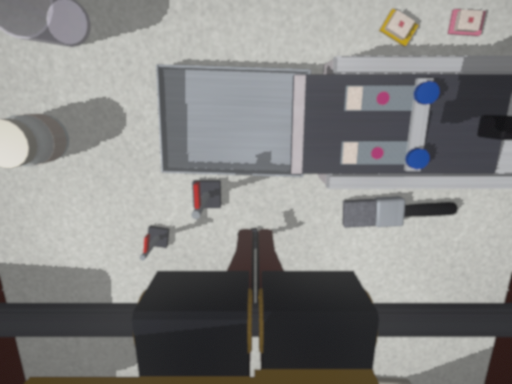

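The wrist view shows both caps at equal low height ((427,92), (418,158)), the stripe at (298,125) and the pointer plate at (197,194).

Run:
```python
from h import *
i=cv2.imread('pics/w4.png')
a=cv2.resize(i[165:225,180:240],None,fx=8,fy=8,interpolation=cv2.INTER_CUBIC)
b=cv2.resize(i[65:185,275:315],None,fx=5,fy=4,interpolation=cv2.INTER_CUBIC)
cv2.imwrite('pics/w4c.png',np.hstack([a,b]))
g=i.min(2)
for r in (85,125,165): print(g[r,284:312].tolist())
```

```text
[157, 157, 157, 157, 157, 157, 156, 149, 135, 136, 159, 178, 185, 186, 186, 186, 185, 185, 185, 180, 164, 132, 99, 83, 80, 80, 80, 80]
[153, 153, 152, 153, 152, 151, 144, 133, 139, 161, 177, 182, 183, 184, 183, 183, 183, 181, 172, 146, 111, 87, 79, 79, 79, 78, 78, 78]
[113, 115, 116, 116, 116, 112, 117, 140, 167, 181, 185, 187, 187, 187, 187, 187, 181, 164, 133, 100, 84, 81, 81, 81, 81, 81, 82, 81]
```

View pics/w4c.png

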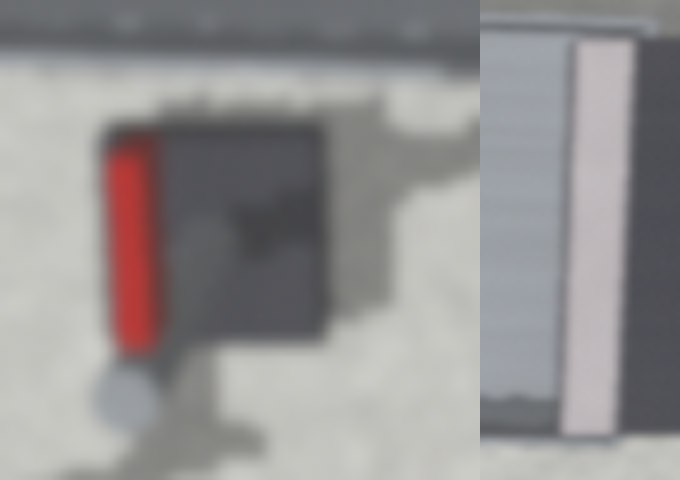

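Run:
```python
from h import *
import pickle
xb=np.array([-np.sin(.0735),np.cos(.0735)])
c=cam('wrist',pickle.load(open('o4.pkl','rb')))
F=np.array([onz(c,u,r,80)[:2] for u,r in((294.05,85),(292.9,125),(291.3,165))]);M=onz(c,196,184,88)[:2];M0=onz(c,196,184,80)[:2]
print(F.round(1),M.round(1),[(round((M-f)@xb,1)) for f in F])
c=cam('wrist',pickle.load(open('o2.pkl','rb')))
P=onz(c,410.1,131.6,120);print('post',P, 'from front',F.mean(0)-220*xb)
s,t=cam('side'),cam('top')
for n in('side','top'):
    i=cv2.imread(f'pics/{n}4.png');cc=cam(n)
    for b in blobs(blue(i)):print(n,b[0],onz(cc,*b[0],95).round(1))
```

```text
[[569.3 155.8]
 [526.8 152.6]
 [481.3 149.7]] [452.6 258.7] [np.float64(111.3), np.float64(111.3), np.float64(110.9)]
post [543.18583705 -65.34026926 120.        ] from front [541.94982974 -66.71572448]
side (np.float64(250.02), np.float64(198.21)) [572.6  20.8  95. ]
side (np.float64(273.36), np.float64(198.69)) [503.1  16.7  95. ]
top (np.float64(250.0), np.float64(196.5)) [571.7  15.6  95. ]
top (np.float64(251.09), np.float64(216.7)) [501.9  10.8  95. ]
```

The slide distance is 111 mm and the post is at about (543.5, -66). I'll open and descend over the post.

>>> move_arm(
  rows=[
    [15,-55,0,0,-1],
    [30,-110,-20,0,-1],
    [45,-165,-60,0,-1],
    [60,-220,-100,0,-1],
    [74,-256,-135,0,-1],
    [74,-256,-140,0,-1],
    [74,-256,-140,0,-1],
  ],
)

```text
t: 7.35
ee_pos: [543.5, -66.1, 145.0]
orientation: [2.186, 0.079, -2.186]
ft_force: [0.6, -0.1, -0.1]
width: 67.0
```

Run:
```python
from h import *
o=ctrl.get_obs();i=get_image('wrist');cv2.imwrite('pics/w5.png',i);print(o['ee_pos'],o['width'],np.abs(o['qvel']).max())
```

```text
[543.50738886 -66.09319425 145.0448911 ] 67.04076762908913 0.03619348986845308
```

View pics/w5.png

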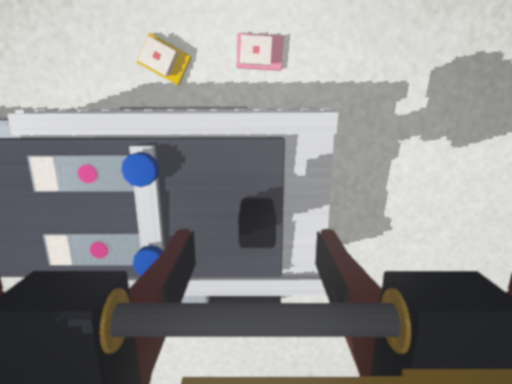

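The post sits at (257,222), centred between the fingers. I'll descend and grip.

>>> move_arm(
  rows=[
    [0,0,-30,0,-0.4],
    [0,0,-50,0,-0.4],
    [0,0,-57,0,-0.4],
    [0,0,-57,0,-0.4],
    [0,0,-57,0,1],
    [0,0,-57,0,1],
    [0,0,-57,0,1],
    [0,0,-57,0,1],
    [0,0,-57,0,1],
    [0,0,-57,0,1],
    [0,0,-57,0,1],
  ],
)

```text
t: 8.78
ee_pos: [544.1, -65.8, 89.1]
orientation: [2.187, 0.08, -2.183]
ft_force: [-0.6, -3.2, 3.4]
width: 24.0
```

Run:
```python
from h import *
i=get_image('side');cv2.imwrite('pics/s6.png',cv2.resize(i[120:300,200:330],None,fx=3.3,fy=3.3,interpolation=cv2.INTER_CUBIC))
o=ctrl.get_obs();print(o['ee_pos'],o['ft_force'],o['moment'],o['width'],o['qpos'].round(2))
```

```text
[544.14266759 -65.76336673  89.14219331] [-0.46392941 -2.7963259   4.88065671] [-0.53848333  0.11903561  0.12612299] 23.642812036852984 [-0.14  0.5   1.88  0.    0.75  1.36]
```

View pics/s6.png

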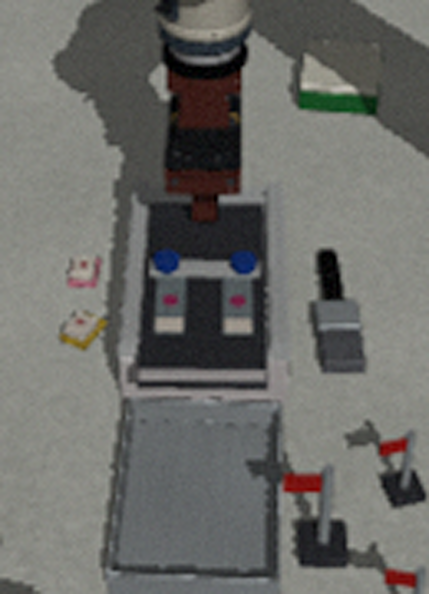

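The post is gripped (24 mm). I'll slide with a light downward push, in stages.

>>> move_arm(
  rows=[
    [0,0,-1.5,0,1],
    [-0.4,5,-1.5,0,1],
    [-0.9,12,-1.5,0,1],
    [-1.5,20,-1.5,0,1],
    [-2.2,30,-1.5,0,1],
    [-2.9,40,-1.5,0,1],
    [-2.9,40,-1.5,0,1],
  ],
)

```text
t: 9.7
ee_pos: [543.0, -25.6, 89.1]
orientation: [2.19, 0.08, -2.179]
ft_force: [0.2, -0.6, 12.9]
width: 24.2
```

>>> move_arm(
  rows=[
    [-0.4,5,-1,0,1],
    [-1,13,-1,0,1],
    [-1.7,23,-1,0,1],
    [-2.4,33,-1,0,1],
    [-3.2,43,-1,0,1],
    [-4,55,-1,0,1],
    [-4,55,-1,0,1],
  ],
)

```text
t: 10.58
ee_pos: [539.6, 30.0, 89.1]
orientation: [2.192, 0.08, -2.177]
ft_force: [-1.3, -0.1, 11.0]
width: 24.0
```

Run:
```python
from h import *
i=get_image('side');j=get_image('top');cv2.imwrite('pics/side7.png',i);cv2.imwrite('pics/top7.png',j)
a=cv2.resize(i[160:300,220:320],None,fx=4,fy=4,interpolation=cv2.INTER_CUBIC)
b=cv2.resize(j[180:250,160:260],None,fx=4,fy=4,interpolation=cv2.INTER_CUBIC)
b=cv2.copyMakeBorder(b,0,560-280,0,0,0);cv2.imwrite('pics/c7.png',np.hstack([a,b]))
o=ctrl.get_obs();print(o['ee_pos'],o['ft_force'],o['width'])
```

```text
[539.63028573  29.98130309  89.08136661] [-0.72794632  0.95846392 11.67935038] 23.96433922233158
```

View pics/c7.png

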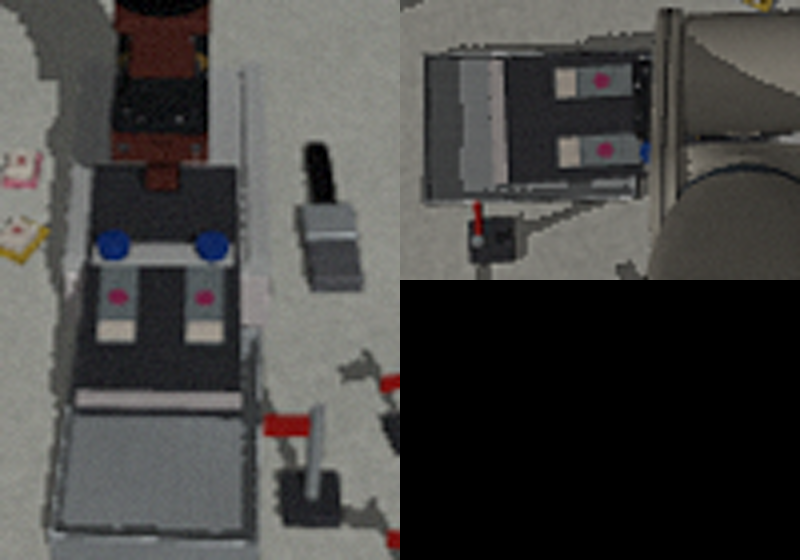

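The board is flat, with about 15 mm to go by arm travel. I'll cross-check in both fixed views.

```bash
cat > chk.py <<'E'
from h import *
import sys
k=sys.argv[1]
xb=np.array([-np.sin(.0735),np.cos(.0735)])
o=ctrl.get_obs();e=o['ee_pos']
Fp=e[:2]+220*xb;Mp=np.array([452.6,258.7])
print('predicted remain',(Mp-Fp)@xb, Fp)
for n in('side','top'):
    i=cv2.imread(f'pics/{n}{k}.png');c=cam(n);g=i.min(2).astype(float)
    out=[]
    for l in(-40,-25,-10,10,25,40):
        yb=np.array([-xb[1],xb[0]])
        ss=np.arange(-30,30,.25);v=[]
        for s in ss:
            u=proj(c,np.r_[Fp+xb*s+yb*l,80]);v.append(cv2.getRectSubPix(g.astype(np.float32),(1,1),u)[0,0])
        v=np.array(v)
        if l in(-10,25):print(n,l,v[::8].astype(int).tolist())
        m=v.argmax();
        # inner rise (dark board to stripe) and bright centre
        hi=v.max();lo=v[max(0,m-60):m].min();j=m
        while j>0 and v[j]>(hi+lo)/2:j-=1
        out.append(ss[j]+12)
    print(n,'front (from inner stripe edge) rel. predicted:',np.round(out,1),np.median(out))
    print(n,'mark top px predicted',np.round(proj(c,np.r_[Mp,88]),1),'red',[b for b in blobs(red(i)) if np.hypot(b[0][0]-proj(c,np.r_[Mp,80])[0],b[0][1]-proj(c,np.r_[Mp,80])[1])<12])
E
python3 chk.py 7
```

```text
predicted remain 14.492145301188433 [523.47484086 249.38732306]
side -10 [31, 32, 32, 33, 32, 31, 32, 36, 55, 78, 106, 120, 129, 130, 127, 114, 90, 58, 46, 44, 71, 90, 101, 101, 99, 98, 97, 98, 98, 97]
side 25 [35, 30, 30, 30, 30, 30, 28, 32, 40, 76, 112, 123, 129, 131, 127, 122, 90, 61, 41, 52, 83, 93, 100, 101, 101, 100, 100, 100, 101, 101]
side front (from inner stripe edge) rel. predicted: [ 0.5  0.2  0.   0.5  0.  -0.2] 0.125
side mark top px predicted [286.1 263.5] red [((np.float64(291.0), np.float64(266.0)), 55, (286, 264, 11, 5))]
top -10 [35, 35, 35, 36, 35, 33, 32, 32, 41, 62, 100, 115, 117, 116, 114, 108, 102, 97, 96, 97, 96, 97, 99, 100, 101, 102, 102, 81, 65, 60]
top 25 [35, 34, 35, 36, 36, 35, 34, 28, 38, 77, 101, 115, 115, 113, 112, 108, 100, 97, 96, 95, 95, 98, 98, 97, 97, 96, 97, 98, 101, 90]
top front (from inner stripe edge) rel. predicted: [ 0.   0.2  0.5  0.2 -0.5 -0.5] 0.125
top mark top px predicted [178.8 230. ] red [((np.float64(179.0), np.float64(234.5)), 8, (179, 231, 1, 8))]
```

Both fixed views agree with the prediction to about 0.5 mm, so about 14.7 mm remain.

>>> move_arm(
  rows=[
    [-0.3,4,-1,0,1],
    [-0.7,9,-1,0,1],
    [-1,13,-1.2,0,1],
    [-1.1,14.7,-1.5,0,1],
    [-1.1,14.7,-1.5,0,1],
    [-1.1,14.7,-1.5,0,1],
    [-1.1,14.7,-1.5,0,1],
  ],
)

```text
t: 11.55
ee_pos: [538.7, 42.9, 89.1]
orientation: [2.191, 0.078, -2.176]
ft_force: [-4.0, -15.0, 19.1]
width: 23.6
```

```bash
python3 - <<'E'
from h import *
i=get_image('side');j=get_image('top');cv2.imwrite('pics/side8.png',i);cv2.imwrite('pics/top8.png',j)
a=cv2.resize(i[160:300,220:320],None,fx=4,fy=4,interpolation=cv2.INTER_CUBIC)
b=cv2.resize(j[180:250,160:260],None,fx=4,fy=4,interpolation=cv2.INTER_CUBIC)
b=cv2.copyMakeBorder(b,0,560-280,0,0,0);cv2.imwrite('pics/c8.png',np.hstack([a,b]))
o=ctrl.get_obs();print(o['t'],o['ee_pos'],o['ft_force'],o['moment'],o['width'])
E
python3 chk.py 8
```

```text
11.65 [538.69714209  42.85809211  89.05982222] [ -4.07318184 -13.80892178  18.77895479] [-2.01391313  1.01174014  0.02603248] 23.748873286181947
predicted remain 1.5815981229853129 [522.54169722 262.26411208]
side -10 [31, 30, 27, 30, 31, 28, 26, 26, 54, 90, 112, 127, 129, 131, 134, 109, 82, 49, 39, 41, 68, 89, 98, 100, 99, 98, 97, 98, 98, 98]
side 25 [33, 33, 32, 32, 32, 31, 29, 30, 52, 78, 109, 123, 129, 128, 123, 112, 88, 59, 46, 49, 78, 93, 102, 102, 101, 101, 100, 99, 101, 102]
side front (from inner stripe edge) rel. predicted: [ 0.2 -0.2 -0.8  0.2  0.   0. ] 0.0
side mark top px predicted [286.1 263.5] red [((np.float64(291.0), np.float64(266.0)), 55, (286, 264, 11, 5))]
top -10 [35, 36, 36, 37, 37, 36, 33, 29, 43, 68, 92, 113, 114, 115, 116, 110, 100, 97, 96, 100, 92, 72, 63, 58, 60, 61, 61, 61, 61, 62]
top 25 [35, 36, 35, 35, 35, 35, 34, 28, 20, 68, 116, 116, 115, 115, 112, 108, 102, 97, 97, 97, 98, 100, 102, 81, 66, 62, 60, 59, 60, 62]
top front (from inner stripe edge) rel. predicted: [ 0.2  0.   0.2  0.  -0.2  0.2] 0.125
top mark top px predicted [178.8 230. ] red [((np.float64(179.0), np.float64(234.5)), 8, (179, 231, 1, 8))]
```

View pics/c8.png

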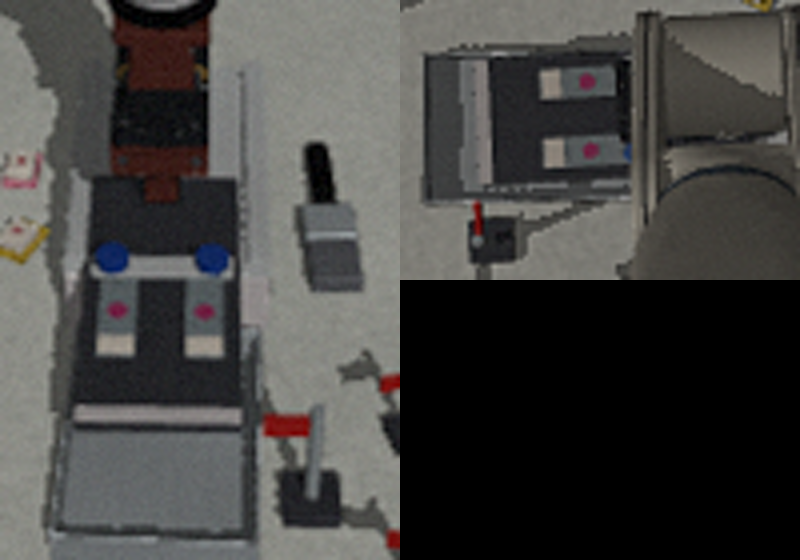

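The front is about 1.6 mm short because the board stuck under the 19 N down-push. I'll ease the push, creep forward, then hold lightly.

>>> move_arm(
  rows=[
    [-0.1,1,-0.5,0,1],
    [-0.1,1.7,-0.5,0,1],
    [-0.1,1.7,-0.5,0,1],
    [-0.1,1.7,-0.5,0,1],
  ],
)

```text
t: 12.15
ee_pos: [538.6, 43.7, 89.2]
orientation: [2.19, 0.077, -2.175]
ft_force: [-1.9, -8.2, 11.2]
width: 24.2
```

```bash
python3 - <<'E'
from h import *
i=get_image('side');j=get_image('top');cv2.imwrite('pics/side9.png',i);cv2.imwrite('pics/top9.png',j)
o=ctrl.get_obs();print(o['t'],o['ee_pos'],o['ft_force'],o['moment'],o['width'])
E
python3 chk.py 9 | grep -v '\[3'
```

```text
12.25 [538.64341315  43.66717941  89.20054487] [-2.17386232 -7.89234538 11.45863443] [-1.29966553  0.64154556  0.00143563] 23.74110499838035
predicted remain 0.7707497568168189 [522.48796828 263.07319939]
side -10 [29, 30, 31, 32, 32, 30, 30, 32, 40, 63, 104, 120, 128, 129, 124, 109, 84, 55, 42, 46, 78, 93, 101, 101, 101, 100, 100, 100, 100, 99]
side front (from inner stripe edge) rel. predicted: [0.5 0.2 0.8 0.5 0.  0. ] 0.375
side mark top px predicted [286.1 263.5] red [((np.float64(291.0), np.float64(266.0)), 55, (286, 264, 11, 5))]
top front (from inner stripe edge) rel. predicted: [-0.2  0.2  0.5  0.5 -0.2 -0.2] 0.0
top mark top px predicted [178.8 230. ] red [((np.float64(179.0), np.float64(234.5)), 8, (179, 231, 1, 8))]
```

>>> move_arm(
  rows=[
    [-0.1,1,-0.4,0,1],
    [-0.1,2,-0.4,0,1],
    [-0.1,2,-0.4,0,1],
    [-0.1,1.2,-0.6,0,1],
    [-0.1,1.2,-0.8,0,1],
    [-0.1,1.2,-0.8,0,1],
  ],
)

```text
t: 13.0
ee_pos: [538.5, 44.8, 89.1]
orientation: [2.19, 0.077, -2.175]
ft_force: [-2.8, -3.9, 11.9]
width: 24.1
```

```bash
python3 - <<'E'
from h import *
i=get_image('side');j=get_image('top');cv2.imwrite('pics/side10.png',i);cv2.imwrite('pics/top10.png',j)
o=ctrl.get_obs();print(o['t'],o['ee_pos'],o['ft_force'],o['moment'],o['width'])
b=cv2.resize(i[180:290,220:320],None,fx=5,fy=5,interpolation=cv2.INTER_CUBIC);cv2.imwrite('pics/c10.png',b)
E
python3 chk.py 10 | grep -v '\[3'
```

```text
13.1 [538.53677565  44.82696282  89.1059495 ] [-2.86712316 -3.08060827 11.63421619] [-0.22201544  0.65629798  0.04276225] 24.12132064339302
predicted remain -0.3937331388861519 [522.38133078 264.23298279]
side front (from inner stripe edge) rel. predicted: [ 0.5  0.   0.  -0.5  0.  -0.2] 0.0
side mark top px predicted [286.1 263.5] red [((np.float64(291.0), np.float64(266.0)), 55, (286, 264, 11, 5))]
top front (from inner stripe edge) rel. predicted: [ 0.2 -0.2  0.   0.5  0.   0.2] 0.125
top mark top px predicted [178.8 230. ] red [((np.float64(179.0), np.float64(234.5)), 8, (179, 231, 1, 8))]
```

View pics/c10.png

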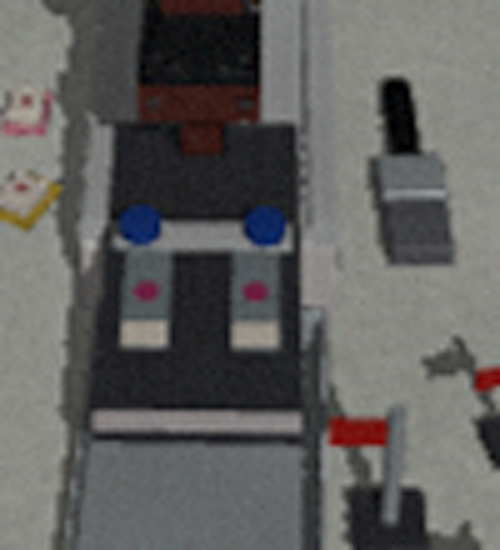

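The front edge is within about 0.5 mm of the pointer in both views. The board is flat at its original height and held down with about 12 N, so I'm handing in.

```bash
python3 -c "
from workcell import ctrl
print(ctrl.close_job())"
```

```text
the job is handed in; nothing more can be done
None
```

I pressed both blue caps fully home, then slid the board out until its front edge was level with the red pointer of the largest marker. I handed in at about 13 s with the gripper still holding the post down.

- **Caps:** before any sliding, both caps stopped at 96 mm, the expected home height. The force there rose to 22 N (right) and 24 N (left) with no further travel.
- **Slide:** the arm moved the post about 111 mm. The board stuck about 1.6 mm short under a 19 N down-push, so I eased the push and nudged it forward twice.
- **Front edge:** the last check put it about 0.4 mm past the pointer. The side and top cameras agreed with that to within about 0.5 mm. By arm travel alone it is about 0.5 mm short. The camera calibration, good to about 2 mm, limits all of these.
- **Board at hand-in:** the gripper was at the same height as when it first took the post, still closed on it at 24 mm, pushing down with about 12 N. The board looked flat in the last side view.
- **Other objects:** nothing else I could see in the last side view had moved. I did not check every bystander separately.

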